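# Seat the blue-banded filter crucible loosely in the flask's tapered collar

### The arm

A 6-joint arm with a two-finger parallel gripper is mounted at the origin on the work surface. World frame = base frame: x ahead of the robot, y to its left, z up, the work surface at z = 0. Lengths are in m, angles in rad, forces in N, time in s.
With the tool pointing down it reaches from about 0.375 to 0.75 m from the base axis. Payload 9 kg.
Tool frame: the origin (TCP) lies at the very end of the fingers, on their centre line; the grasp point (between the pads) lies 19 mm behind it; z points along the fingers, y is the line along which they close (so a half turn about z gives the same grasp; the last joint's range is limited). The gripper opens to 85 mm and grips with 20 to 120 N. Pads are 22 mm wide; open, the fingers measure 114 mm over their backs; the gripper's body (76 mm by 85 mm) begins 54 mm behind the grasp point. The pads swing forward as they close: fully open they stand 13 mm farther back than shut.
Start: joints at [1.064, 0.104, 0.097, 1.564, 0, 1.353], TCP at [0.171, 0.575, 0.231] pointing down, gripper open.
Joint ranges: [-2.99, 2.99], [-0.84, 1.86], [-1.1, 1.16], [-1.84, 2.11], [-1.51, 1.56], [-3.14, 3.14]. Speed limits (rad/s): [2.22, 2.22, 2.57, 3.14, 3.14, 3.14].

### API

Orientations are given as a 3x3 rotation matrix whose columns are the frame's x, y, z axes.
In Python, from workcell import r gives the robot as it stands.
- The arm moves only by the tool play_rows, never from a script. Its arguments are lists of equal length, an entry for each row: "hand": the closure, from 0 (fully open) to 1 (shut); "delta_pos": the shift along the world's x, y, z in m, a list of three; "spin": the turn about the world's z in rad. A call has 1 to 10 rows; each row shifts and turns the commanded pose from where the row before left it; what a row does not reach is not made up. A row lasts 1/12 s, in which the tool goes at most 41.7 mm and 7.16 degrees, less where a joint would pass 70% of its speed; a pose out of reach is approached as far as the arm can. A call with a gripper value outside its range is refused whole. The fingers move at their own pace and stop on an object; "force" is the grip in N (left out, the last holds). Time passes only in rows, so rows that do not move let the fingers close. It gives the time, the measured TCP pose, the force, the opening and the grip force at its end, in the units of the state.
- r.get_obs(): the state, without advancing time (a new reading comes with each control period).
- r.read_camera(name): name is "scene" or "top"; returns the picture (384x512x3 uint8, red, green, blue); there is no depth.
- r.calibration(name): a dict with "fx", "fy", "cx", "cy" (pixels), "pose" (4x4, takes a point from camera to world coordinates). Camera axes: x right, y down, z forward; pixel columns grow to the right and rows downward; lengths in m; the calibration is good to about 2 mm. A picture is of the moment at which its call begins. calibration takes no time and is no camera call.
- r.job_done(): hands the job in; it is judged then, once.
The state is a dict: "t": time; "qpos": joint angles; "joint_velocities": joint speeds; "tau": joint torques, N m; "ee_pos": TCP position; "tcp_rot": TCP orientation; "contact_force": force on the tool from outside, world axes, zero at the start; "wrist_torque": the same for the moment, N m; "grip_width": finger opening in m; "gripper_force": force on a finger pad.
Only numpy, scipy, OpenCV 4.12 (cv2) and the standard library are available. Lean on these libraries where they do the work, as an engineer would, in place of code of your own. Each camera call takes 0.05 s, during which the arm holds its last target. There are 200 camera calls.

### The job

Pick up the blue-banded filter crucible and set it upright into the orange tapered collar on top of the filter flask, so that it rests loosely in the taper by its own weight and is let go. Lower it in gently and stop as the cones meet: do not ram it home or drop it in, for a hard push drives the collar down into the flask's neck, where it jams. Leave the red-banded crucible standing where it is.

Things in the scene. Friction and masses are not known exactly. Their poses are not given: they have to be found in the camera images.
- crucible_blue: White porcelain filter crucible (a cup) with a BLUE band and rim, standing loose and upright on the bench, about 90 g. 75 mm tall: the lower 38 mm is a cone, 28 mm in diameter at the flat base, widening to 46 mm; the upper 37 mm is a straight cylinder 46 mm in diameter (the part to grip). Round about its z axis, which points up. Origin: centre of the underside.
- crucible_red: The same crucible in shape and size but with a RED band and rim; a bystander to be left alone. It and the blue one stand one on the left and one on the right of the bench, either way round. Origin: centre of the underside.
- collar_mouth (a point): Centre of the upper rim of the orange collar (a tapered sleeve 53 mm wide) on the fixed glass flask (steel foot 116 mm wide), about 143 mm above the bench. Its hole is 42 mm in diameter at the mouth, narrowing to 28 mm at 30 mm depth, the crucible's own taper. A crucible resting in it has its base 29 mm below the mouth and its upper 46 mm standing clear. z is up; it moves with the collar.
- collar (a joint): How far the orange collar has been pushed down into the flask's neck, in m: 0 at the start, up to 0.012. It stays put under the crucible's weight, but a push of more than about 12 N makes it slide down, and it does not come back.
Things that resemble listed ones, but are neither listed nor needed, are in the scene too. What is shaped like the part that bears collar_mouth but pink is not meant.

How it is judged:
By the outcome, as a careful person would: the job done as asked, in the order asked, and still so for the second after the job is handed in, with the robot touching nothing.
It also fails if it takes over 40 s, if anything falls off the work surface, if the arm or the gripper's body presses on something with over 40 N, if the wrist force passes 120 N, or if a joint passes its speed limit or range.

## Working session

There is one attempt and no reset: what is moved stays moved. The work goes in short steps, Python scripts to look and compute and a tool call to move; the robot and the scene stay as the last step left them, time stands still between calls to the robot, and variables do not carry over. Pictures are saved under pics/ and viewed, at most 10 in all, crops included, and the job is handed in when it is done.

Besides the shell and the picture viewer there is one more tool, called as name([rows], argument=value, ...), one row to a line, values as JSON. play_rows: Moves the arm, as the interface text tells. Its arguments: {"type":"object","properties":{"hand":{"type":"array","items":{"type":"number"}},"delta_pos":{"type":"array","items":{"type":"array","items":{"type":"number"}}},"spin":{"type":"array","items":{"type":"number"}},"force":{"type":"number"}},"required":["hand","delta_pos","spin"]}

```bash
mkdir -p pics; python3 - <<'E'
from workcell import r
import cv2,numpy as np
for n in("scene","top"):
    im=r.read_camera(n);cv2.imwrite(f"pics/{n}0.png",im[:,:,::-1])
    c=r.calibration(n);print(n,c["fx"],c["fy"],c["cx"],c["cy"],np.round(c["pose"],3).tolist())
a=cv2.imread("pics/scene0.png");b=cv2.imread("pics/top0.png")
cv2.imwrite("pics/both.png",cv2.resize(np.vstack([a,b]),(800,1200))[:600]);cv2.imwrite("pics/t.png",cv2.resize(b,(800,600)))
o=r.get_obs();print(o["ee_pos"],np.round(o["tcp_rot"],3).tolist(),o["grip_width"],o["t"])
E
```

```text
scene 392.8915820633791 392.8915820633791 254.80941791670193 188.5065913133135 [[0.118, 0.729, -0.674, 1.098], [0.993, -0.087, 0.08, -0.046], [-0.0, -0.679, -0.734, 0.704], [0.0, 0.0, 0.0, 1.0]]
top 448.8793953090927 448.8793953090927 253.65271417905774 195.12641660738953 [[0.025, -0.982, 0.185, 0.363], [-1.0, -0.024, 0.006, 0.011], [-0.002, -0.185, -0.983, 1.112], [0.0, 0.0, 0.0, 1.0]]
[0.17074408 0.57489188 0.23061672] [[-0.959, 0.285, -0.001], [0.285, 0.959, -0.001], [0.0, -0.001, -1.0]] 0.08520089918590433 0.1
```

View pics/both.png

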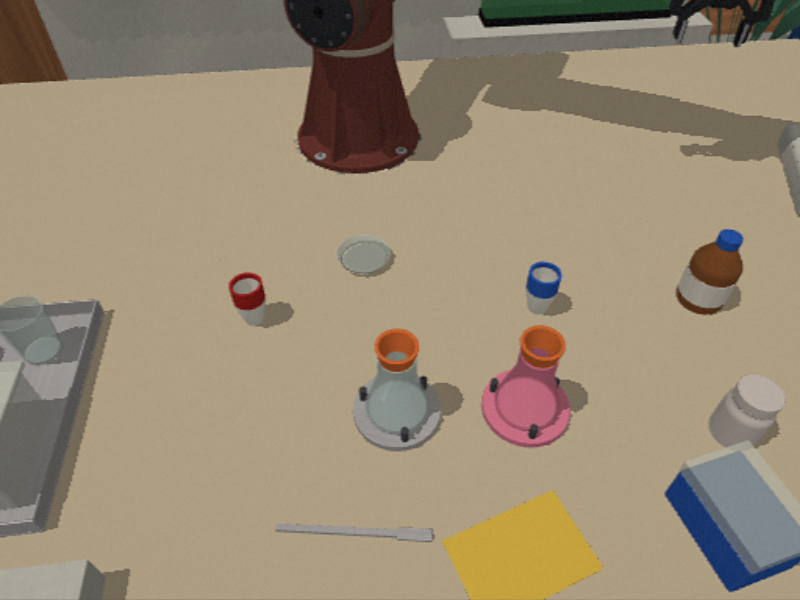

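View pics/t.png

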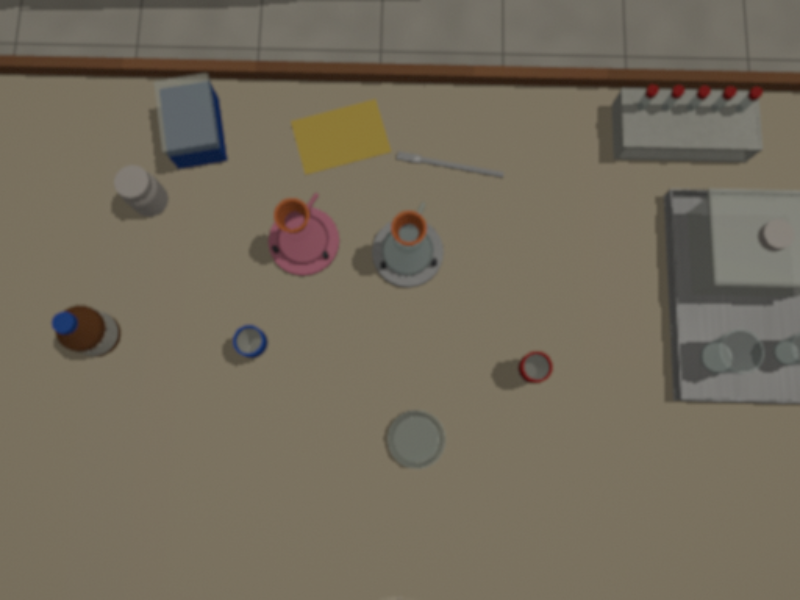

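Scene picture (800-wide pixels): the blue-banded cup is at (543,288) and the red one at (248,298). The clear flask with the steel foot has its orange collar at (397,349). The pink flask's collar is at (541,345). In the top view, blue is at (249,341), red at (536,367), the clear flask's collar at (408,228) and the pink flask's at (291,215).

Possible confusions:
- **Cup:** blue cup (543,288), red cup (248,298) or the blue bottle cap (729,240). I choose the blue cup.
- **Collar:** clear flask (397,349) or pink flask (541,345). I choose the clear flask on the steel foot.

```bash
cat > h.py <<'E'
import cv2,numpy as np
from workcell import r
def ray(n,uv):
    c=r.calibration(n);P=np.array(c["pose"]);uv=np.atleast_2d(uv).astype(float)
    d=np.c_[(uv[:,0]-c["cx"])/c["fx"],(uv[:,1]-c["cy"])/c["fy"],np.ones(len(uv))]@P[:3,:3].T
    return P[:3,3],d
def plane(n,uv,z):
    o,d=ray(n,uv);return o+d*((z-o[2])/d[:,2])[:,None]
def tri(u1,u2):
    o1,d1=ray("scene",u1);o2,d2=ray("top",u2)
    t=np.linalg.lstsq(np.c_[d1[0],-d2[0]],o2-o1,rcond=None)[0]
    a=o1+t[0]*d1[0];b=o2+t[1]*d2[0];return (a+b)/2,np.linalg.norm(a-b)
def mask(bgr,col):
    h,s,v=cv2.split(cv2.cvtColor(bgr,cv2.COLOR_BGR2HSV))
    lo,hi={"blue":(105,130),"orange":(5,17)}[col]
    return ((h>=lo)&(h<=hi)&(s>(130 if col=="blue" else 170))&(v>60)).astype(np.uint8)
E
python3 - <<'E'
from h import *
S=cv2.imread("pics/scene0.png");T=cv2.imread("pics/top0.png")
for n,I in(("scene",S),("top",T)):
  for col in("blue","orange"):
    m=mask(I,col);cs,hi=cv2.findContours(m,cv2.RETR_CCOMP,cv2.CHAIN_APPROX_NONE)
    for i,c in enumerate(cs):
        if len(c)>14: print(n,col,"hole" if hi[0][i][3]>=0 else "outer",len(c),cv2.boundingRect(c),[np.round(x,1).tolist() if not np.isscalar(x) else round(x,1) for x in cv2.fitEllipse(c)])
k=lambda I,x,y,w,h:cv2.resize(I[y:y+h,x:x+w],(400,300),interpolation=cv2.INTER_CUBIC)
cv2.imwrite("pics/crop.png",np.vstack([np.hstack([k(S,215,195,80,60),k(S,310,160,80,60)]),np.hstack([k(T,220,120,80,60),k(T,120,190,80,60)])]))
E
```

```text
scene blue outer 221 (426, 302, 86, 77) [[469.5, 336.9], [57.0, 85.9], 133.9]
scene blue outer 64 (337, 168, 22, 23) [[347.7, 178.8], [20.5, 23.2], 12.8]
scene blue hole 40 (339, 170, 20, 12) [[348.5, 175.5], [10.8, 17.9], 102.1]
scene blue outer 41 (459, 147, 16, 14) [[466.5, 153.4], [13.3, 15.2], 91.9]
scene blue outer 19 (506, 17, 6, 8) [[509.1, 20.5], [5.2, 6.4], 176.9]
scene orange outer 75 (240, 211, 28, 27) [[253.6, 223.4], [26.3, 26.5], 91.9]
scene orange hole 34 (246, 224, 16, 8) [[253.6, 227.6], [7.3, 15.5], 90.8]
scene orange outer 76 (334, 208, 28, 28) [[346.6, 221.1], [26.0, 27.1], 116.1]
scene orange hole 32 (338, 222, 15, 8) [[345.3, 225.3], [6.3, 15.1], 105.0]
scene orange outer 57 (434, 187, 27, 14) [[450.9, 181.7], [34.9, 36.7], 103.5]
scene orange outer 92 (442, 155, 33, 29) [[458.3, 169.8], [25.2, 32.4], 105.3]
top blue outer 42 (157, 212, 13, 16) [[147.2, 211.8], [25.3, 46.1], 116.1]
top blue outer 22 (150, 211, 4, 12) [[153.8, 217.2], [7.8, 13.2], 7.8]
top blue outer 38 (34, 200, 15, 14) [[41.0, 206.4], [12.6, 14.3], 81.6]
top blue outer 86 (136, 59, 8, 43) [[139.1, 81.1], [4.4, 38.9], 172.5]
top orange outer 80 (45, 197, 20, 25) [[54.6, 207.9], [17.6, 23.3], 165.8]
top orange outer 68 (252, 136, 20, 17) [[261.3, 146.1], [18.2, 19.5], 3.0]
top orange outer 64 (176, 128, 21, 19) [[186.2, 137.4], [18.5, 19.0], 130.3]
```

View pics/crop.png

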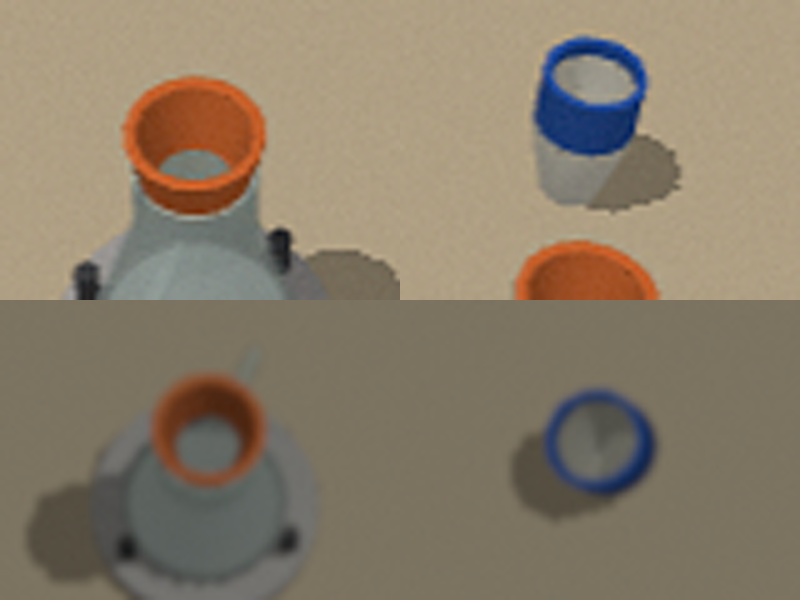

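The crop shows the clear flask's orange collar (scene px about (253,221), top about (261,146)) and the blue-banded cup (scene (348.5,175.5), top (159,218)). Both choices are confirmed.

```bash
cat >> h.py <<'E'
def big(bgr,x,y,w,h,lo,hi,s=8,hole=False):
    I=cv2.resize(bgr[y:y+h,x:x+w],None,fx=s,fy=s,interpolation=cv2.INTER_CUBIC)
    m=cv2.inRange(cv2.cvtColor(I,cv2.COLOR_BGR2HSV),lo,hi)
    cs,hi_=cv2.findContours(m,cv2.RETR_CCOMP,cv2.CHAIN_APPROX_NONE)
    cs=[c for i,c in enumerate(cs) if (hi_[0][i][3]>=0)==hole]
    c=max(cs,key=cv2.contourArea)[:,0].astype(float)
    return (c+.5)/s-.5+[x,y]
def circ(P):
    A=np.c_[2*P[:,:2],np.ones(len(P))];b=(P[:,:2]**2).sum(1);s=np.linalg.lstsq(A,b,rcond=None)[0]
    return s[:2],np.sqrt(s[2]+s[0]**2+s[1]**2)
E
python3 - <<'E'
from h import *
S=cv2.imread("pics/scene0.png");T=cv2.imread("pics/top0.png")
B=((100,100,30),(132,255,255));O=((4,140,60),(18,255,255));Ob=((4,140,200),(18,255,255))
f=lambda c:cv2.fitEllipse(c.astype(np.float32).reshape(-1,1,2))
print("orange V scene col253",cv2.cvtColor(S,cv2.COLOR_BGR2HSV)[208:242,253].tolist())
bs=big(S,325,160,45,35,*B,hole=True);bt=big(T,140,200,40,35,*B,hole=True);bto=big(T,140,200,40,35,*B)
os_=big(S,232,203,45,45,*O);ob=big(S,232,203,45,45,*Ob);ot=big(T,245,128,35,35,*O)
for k,c in dict(bs=bs,bt=bt,bto=bto,os=os_,ob=ob,ot=ot).items():print(k,np.round(c.min(0),1),np.round(c.max(0),1),np.round(f(c)[0],2),np.round(f(c)[1],1))
print("blue tri",tri(f(bs)[0],f(bt)[0]),"collar tri",tri(f(ob)[0],f(ot)[0]))
for n,c in(("scene",bs),("top",bt),("top",bto)):print("blue",n,circ(plane(n,c,.075)))
for n,c in(("scene",ob),("scene",os_),("top",ot)):print("col",n,circ(plane(n,c,.143)))
u=os_[os_[:,1]<f(os_)[0][1]-2];print("upper arc",circ(plane("scene",u,.143)))
E
```

```text
orange V scene col253 [[18, 62, 178], [20, 55, 173], [12, 161, 182], [10, 199, 204], [10, 200, 177], [10, 205, 153], [10, 199, 155], [11, 199, 156], [10, 201, 156], [10, 199, 158], [11, 192, 159], [11, 195, 157], [10, 201, 157], [11, 196, 156], [10, 204, 156], [10, 201, 160], [10, 213, 165], [69, 20, 130], [45, 21, 122], [40, 19, 124], [45, 17, 121], [49, 17, 120], [70, 18, 129], [10, 208, 197], [10, 194, 213], [11, 203, 118], [11, 200, 120], [10, 204, 120], [10, 200, 121], [11, 214, 119], [46, 17, 163], [27, 25, 113], [79, 24, 117], [76, 23, 120]]
bs [340.1 170.3] [357.2 180.4] [348.47 175.44] [ 9.7 16.9]
bt [150.6 209.4] [167.2 225.9] [158.83 217.66] [16.  17.1]
bto [148.9 208.2] [169.9 227.9] [159.4  218.14] [19.3 21.1]
os [239.1 209.8] [267.6 237.3] [253.5  223.26] [27.5 27.8]
ob [240.8 225.1] [265.3 232.1] [253.31 221.37] [20.8 26.2]
ot [250.6 134.9] [271.9 156.1] [261.24 145.42] [21.1 21.6]
blue tri (array([0.50043569, 0.23854756, 0.06977506]), np.float64(0.00043870476539385685)) collar tri (array([0.66046232, 0.00304582, 0.14020589]), np.float64(0.0006604771220250879))
blue scene (array([0.50516327, 0.23599278]), np.float64(0.016969018670201317))
blue top (array([0.49986344, 0.23762848]), np.float64(0.019374144149298823))
blue top (array([0.49879955, 0.23622681]), np.float64(0.023636859043268395))
col scene (array([0.6628406 , 0.00240667]), np.float64(0.022998943149141048))
col scene (array([0.66623432, 0.00238625]), np.float64(0.02819509332483667))
col top (array([0.65974906, 0.00340263]), np.float64(0.02441085582677514))
upper arc (array([0.66154677, 0.00290404]), np.float64(0.025476831174913464))
```

```bash
python3 - <<'E'
from h import *
S=cv2.imread("pics/scene0.png");T=cv2.imread("pics/top0.png")
B=((100,70,30),(132,255,255));O=((4,90,50),(20,255,255))
f=lambda c:cv2.fitEllipse(c.astype(np.float32).reshape(-1,1,2))
for name,sb,tb,c,z,ymid,R in(("blue",(325,160,45,35),(140,200,40,35),B,.075,175,.023),("col",(232,203,45,45),(245,128,35,35),O,.143,221,.0265)):
    s=big(S,*sb,*c);t=big(T,*tb,*c);s=s[s[:,1]<ymid]
    for zz in(z-.004,z,z+.004):
        a=circ(plane("scene",s,zz));b=circ(plane("top",t,zz));print(name,zz,np.round(np.r_[a[0],a[1]],4),np.round(np.r_[b[0],b[1]],4))
E
```

```text
blue 0.071 [0.4978 0.2391 0.0231] [0.4994 0.2372 0.0244]
blue 0.075 [0.5016 0.2373 0.023 ] [0.4989 0.2363 0.0243]
blue 0.079 [0.5054 0.2355 0.0228] [0.4984 0.2355 0.0242]
col 0.13899999999999998 [0.6584 0.0032 0.0266] [0.6614 0.0033 0.0264]
col 0.143 [0.6615 0.0029 0.0264] [0.6602 0.0034 0.0263]
col 0.147 [0.6646 0.0025 0.0262] [0.659  0.0034 0.0262]
```

play_rows([
  [0.027,-0.028,0],
  [0.027,-0.028,0],
  [0.027,-0.028,0],
  [0.027,-0.028,0],
  [0.027,-0.028,0],
  [0.027,-0.028,0],
  [0.027,-0.028,0],
  [0.027,-0.028,0],
  [0.027,-0.028,0],
  [0.027,-0.028,0],
], hand=[0,0,0,0,0,0,0,0,0,0], spin=[0,0,0,0,0,0,0,0,0,0], force=25)

```text
t: 0.93
ee_pos: [0.4418, 0.2935, 0.2311]
tcp_rot: [[-0.959, 0.285, -0.0], [0.285, 0.959, 0.0], [0.0, -0.0, -1.0]]
contact_force: [0.2, 0.3, -0.7]
grip_width: 0.0853
gripper_force: 0.0
```

play_rows([
  [0.02,-0.019,-0.01],
  [0.019,-0.019,-0.02],
  [0.019,-0.019,-0.02],
  [0,0,-0.03],
  [0,0,-0.03],
  [0,0,-0.03],
  [0,0,-0.03],
  [0,0,-0.025],
  [0,0,0],
], hand=[0,0,0,0,0,0,0,0,0], spin=[0,0,0,0,0,0,0,0,0])

```text
t: 1.68
ee_pos: [0.4948, 0.2372, 0.0304]
tcp_rot: [[-0.959, 0.285, -0.009], [0.285, 0.959, -0.002], [0.008, -0.004, -1.0]]
contact_force: [-1.5, -0.6, -0.0]
grip_width: 0.0854
gripper_force: 0.0
```

play_rows([
  [0,0,0.003],
  [0,0,0],
], hand=[0,0], spin=[0,0])

```text
t: 1.85
ee_pos: [0.4999, 0.2384, 0.0415]
tcp_rot: [[-0.959, 0.285, 0.002], [0.285, 0.959, 0.001], [-0.002, 0.001, -1.0]]
contact_force: [0.6, -0.4, 0.1]
grip_width: 0.0855
gripper_force: 0.0
```

```bash
python3 - <<'E'
from h import *
S=r.read_camera("scene")[:,:,::-1].copy();T=r.read_camera("top")[:,:,::-1].copy()
o=r.get_obs();print(o["ee_pos"],o["contact_force"],np.round(o["tcp_rot"],3).tolist())
k=lambda I,x,y,w,h:cv2.resize(I[y:y+h,x:x+w],(400,300),interpolation=cv2.INTER_CUBIC)
cv2.imwrite("pics/g1.png",np.hstack([k(S,290,120,120,90),k(T,100,170,120,90)]))
E
```

```text
[0.50056991 0.23856435 0.0419116 ] [0.05713213 0.46859525 0.34102165] [[-0.959, 0.285, 0.004], [0.285, 0.959, 0.001], [-0.003, 0.002, -1.0]]
```

View pics/g1.png

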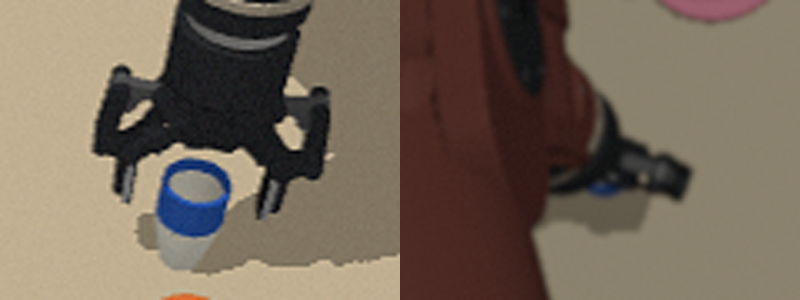

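The fingers straddle the blue cup, with tips at about (125,200) and (268,215) in the crop and the cup between them at (193,215). Next I lower slightly and close.

play_rows([
  [0,-0.0015,-0.003],
  [0,0,0],
  [0,0,0],
  [0,0,0],
  [0,0,0],
  [0,0,0],
  [0,0,0],
  [0,0,0],
  [0,0,0],
  [0,0,0],
], hand=[0,0,0.3,0.6,0.8,0.8,0.8,0.8,0.8,0.8], spin=[0,0,0,0,0,0,0,0,0,0], force=25)

```text
t: 2.78
ee_pos: [0.499, 0.2367, 0.0365]
tcp_rot: [[-0.959, 0.285, 0.0], [0.285, 0.959, 0.0], [-0.0, 0.0, -1.0]]
contact_force: [-0.5, -0.4, 3.4]
grip_width: 0.0459
gripper_force: 26.8
```

play_rows([
  [0,0,0.005],
  [0,0,0.015],
  [0,0,0.025],
  [0,0,0.025],
  [0,0,0.025],
  [0,0,0.025],
  [0,0,0.025],
  [0,0,0.025],
  [0,0,0.015],
  [0,0,0.005],
], hand=[0.8,0.8,0.8,0.8,0.8,0.8,0.8,0.8,0.8,0.8], spin=[0,0,0,0,0,0,0,0,0,0])

```text
t: 3.62
ee_pos: [0.4998, 0.2368, 0.2294]
tcp_rot: [[-0.959, 0.285, 0.004], [0.285, 0.959, 0.001], [-0.003, 0.002, -1.0]]
contact_force: [0.1, 0.2, -0.0]
grip_width: 0.0457
gripper_force: 26.6
```

play_rows([
  [0.005,-0.007,0],
  [0.012,-0.018,0],
  [0.02,-0.029,0],
  [0.02,-0.029,0],
  [0.02,-0.029,0],
  [0.02,-0.029,0],
  [0.02,-0.029,0],
  [0.02,-0.029,0],
  [0.013,-0.02,0],
  [0.008,-0.01,0],
], hand=[0.8,0.8,0.8,0.8,0.8,0.8,0.8,0.8,0.8,0.8], spin=[0,0,0,0,0,0,0,0,0,0])

```text
t: 4.45
ee_pos: [0.6573, 0.0039, 0.2234]
tcp_rot: [[-0.958, 0.287, -0.003], [0.287, 0.958, -0.0], [0.003, -0.001, -1.0]]
contact_force: [-0.2, 0.2, -1.0]
grip_width: 0.0457
gripper_force: 26.7
```

play_rows([
  [0.003,-0.005,0],
  [0,0,0],
  [0,0,0],
  [0,0,0],
], hand=[0.8,0.8,0.8,0.8], spin=[0,0,0,0])

```text
t: 4.78
ee_pos: [0.6593, 0.0036, 0.226]
tcp_rot: [[-0.959, 0.284, -0.001], [0.284, 0.959, 0.0], [0.001, 0.0, -1.0]]
contact_force: [0.5, 0.9, -0.8]
grip_width: 0.046
gripper_force: 26.7
```

```bash
python3 - <<'E'
from h import *
S=r.read_camera("scene")[:,:,::-1].copy();T=r.read_camera("top")[:,:,::-1].copy()
cv2.imwrite("pics/s2.png",S);cv2.imwrite("pics/t2.png",T)
o=r.get_obs();print(o["t"],o["ee_pos"],o["contact_force"],o["grip_width"],np.round(o["tcp_rot"],3).tolist())
k=lambda I,x,y,w,h:cv2.resize(I[y:y+h,x:x+w],(400,400),interpolation=cv2.INTER_CUBIC)
cv2.imwrite("pics/g2.png",np.hstack([k(S,200,140,110,110),k(T,200,80,110,110)]))
E
```

```text
4.8833 [0.65947348 0.00371693 0.22644523] [ 0.82048921 -0.99300143 -1.76031869] 0.04606894181877196 [[-0.959, 0.284, 0.0], [0.284, 0.959, 0.0], [-0.0, 0.0, -1.0]]
```

View pics/g2.png

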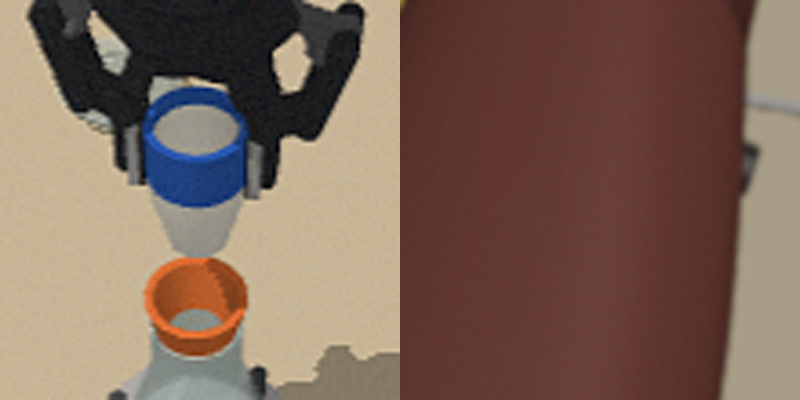

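The cup hangs upright between the pads, with its base at about (200,250) in the crop. The collar mouth is right below at (197,298). I'll check the offset numerically in this view.

```bash
python3 - <<'E'
from h import *
S=cv2.imread("pics/s2.png")
B=((100,70,30),(132,255,255));O=((4,90,50),(20,255,255))
s=big(S,232,160,45,40,*B);print(s.min(0),s.max(0))
c=big(S,232,203,45,45,*O);c=c[c[:,1]<221]
h=big(S,232,160,45,40,*B,hole=True);print("hole",h.min(0),h.max(0))
print("collar",circ(plane("scene",c,.143)))
# cup axis: band side edges (rows below rim) -> y ; hole ellipse vs. earlier hole bias
for z in(.262,.265,.268):print(z,circ(plane("scene",s[s[:,1]<173],z)),circ(plane("scene",h,z)))
# bottom edge of cup base: vertical profile
print(S[200:214,254].tolist())
E
```

```text
[238.3125 163.4375] [268.6875 196.6875]
hole [241.6875 168.3125] [265.4375 182.3125]
collar (array([0.66238125, 0.00260613]), np.float64(0.026585165837672318))
0.262 (array([0.65847208, 0.00268816]), np.float64(0.022320130648612085)) (array([0.66298439, 0.00327267]), np.float64(0.016639161712321982))
0.265 (array([0.66145612, 0.00235616]), np.float64(0.02216856752556323)) (array([0.66593779, 0.0029367 ]), np.float64(0.016526174769998358))
0.268 (array([0.66444017, 0.00202416]), np.float64(0.022017004402510428)) (array([0.6688912 , 0.00260073]), np.float64(0.016413187827705643))
[[138, 150, 154], [136, 145, 150], [134, 147, 150], [137, 146, 151], [134, 143, 148], [132, 145, 147], [133, 144, 147], [134, 145, 149], [133, 143, 146], [132, 142, 144], [135, 142, 136], [48, 109, 231], [48, 104, 208], [41, 91, 178]]
```

play_rows([
  [0.0005,0,-0.003],
  [0,0,-0.006],
  [0,0,-0.01],
  [0,0,-0.012],
  [0,0,-0.01],
  [0,0,-0.007],
  [0,0,-0.004],
  [0,0,-0.003],
  [0,0,0],
  [0,0,0],
], hand=[0.8,0.8,0.8,0.8,0.8,0.8,0.8,0.8,0.8,0.8], spin=[0,0,0,0,0,0,0,0,0,0], force=20)

```text
t: 5.72
ee_pos: [0.6605, 0.0026, 0.1716]
tcp_rot: [[-0.959, 0.285, 0.0], [0.285, 0.959, 0.0], [-0.0, 0.0, -1.0]]
contact_force: [-0.8, -0.2, -0.7]
grip_width: 0.0455
gripper_force: 26.7
```

play_rows([
  [0,0,-0.001],
  [0,0,-0.002],
  [0,0,-0.002],
  [0,0,-0.002],
  [0,0,-0.001],
  [0,0,0],
  [0,0,0],
  [0,0,0],
], hand=[0.8,0.8,0.8,0.8,0.8,0.8,0.8,0.8], spin=[0,0,0,0,0,0,0,0])

```text
t: 6.38
ee_pos: [0.6604, 0.0027, 0.1634]
tcp_rot: [[-0.959, 0.285, 0.0], [0.285, 0.959, 0.0], [-0.0, 0.0, -1.0]]
contact_force: [-0.0, 0.1, -0.8]
grip_width: 0.0454
gripper_force: 26.7
```

play_rows([
  [0,0,-0.001],
  [0,0,-0.001],
  [0,0,-0.001],
  [0,0,-0.001],
  [0,0,-0.001],
  [0,0,0],
  [0,0,0],
  [0,0,0],
], hand=[0.8,0.8,0.8,0.8,0.8,0.8,0.8,0.8], spin=[0,0,0,0,0,0,0,0])

```text
t: 7.05
ee_pos: [0.6604, 0.0027, 0.1583]
tcp_rot: [[-0.959, 0.285, 0.0], [0.285, 0.959, 0.0], [-0.0, 0.0, -1.0]]
contact_force: [0.6, -0.9, -0.3]
grip_width: 0.0459
gripper_force: 26.7
```

play_rows([
  [0,0,-0.001],
  [0,0,-0.001],
  [0,0,0],
  [0,0,0],
  [0,0,0],
], hand=[0.8,0.8,0.8,0.8,0.8], spin=[0,0,0,0,0])

```text
t: 7.47
ee_pos: [0.6603, 0.0027, 0.1562]
tcp_rot: [[-0.959, 0.285, -0.0], [0.285, 0.959, 0.0], [0.0, 0.0, -1.0]]
contact_force: [-0.6, 0.1, -1.5]
grip_width: 0.046
gripper_force: 26.7
```

play_rows([
  [0,0,-0.001],
  [0,0,-0.001],
  [0,0,0],
  [0,0,0],
], hand=[0.8,0.8,0.8,0.8], spin=[0,0,0,0])

```text
t: 7.8
ee_pos: [0.6601, 0.0026, 0.1542]
tcp_rot: [[-0.959, 0.285, -0.001], [0.285, 0.959, -0.0], [0.001, -0.0, -1.0]]
contact_force: [-2.9, -1.3, 1.2]
grip_width: 0.0463
gripper_force: 26.8
```

play_rows([
  [0,0,-0.001],
  [0,0,0],
  [0,0,0],
], hand=[0.8,0.8,0.8], spin=[0,0,0])

```text
t: 8.05
ee_pos: [0.66, 0.0026, 0.1534]
tcp_rot: [[-0.959, 0.285, -0.001], [0.285, 0.959, -0.0], [0.001, -0.0, -1.0]]
contact_force: [-4.6, -1.5, 2.3]
grip_width: 0.0463
gripper_force: 27.0
```

Contact on the far +x wall; I yield sideways with the force.

play_rows([
  [-0.0007,-0.0002,0],
  [0,0,0],
  [0,0,0],
  [0,0,0],
], hand=[0.8,0.8,0.8,0.8], spin=[0,0,0,0])

```text
t: 8.38
ee_pos: [0.6597, 0.0025, 0.1533]
tcp_rot: [[-0.959, 0.285, 0.0], [0.285, 0.959, 0.0], [-0.0, 0.0, -1.0]]
contact_force: [-1.9, 0.1, 1.2]
grip_width: 0.046
gripper_force: 26.8
```

play_rows([
  [-0.0006,0,-0.0005],
  [0,0,-0.0005],
  [0,0,0],
  [0,0,0],
], hand=[0.8,0.8,0.8,0.8], spin=[0,0,0,0])

```text
t: 8.72
ee_pos: [0.6592, 0.0025, 0.1521]
tcp_rot: [[-0.959, 0.285, 0.0], [0.285, 0.959, 0.0], [-0.0, 0.0, -1.0]]
contact_force: [-0.1, 0.9, -0.5]
grip_width: 0.0459
gripper_force: 26.8
```

play_rows([
  [-0.0002,0,-0.0005],
  [0,0,-0.0005],
  [0,0,0],
  [0,0,0],
], hand=[0.8,0.8,0.8,0.8], spin=[0,0,0,0])

```text
t: 9.05
ee_pos: [0.6589, 0.0025, 0.1512]
tcp_rot: [[-0.959, 0.285, 0.0], [0.285, 0.959, 0.0], [0.0, 0.0, -1.0]]
contact_force: [0.1, 0.4, -1.4]
grip_width: 0.0456
gripper_force: 26.8
```

play_rows([
  [0,0,-0.0005],
  [0,0,-0.0005],
  [0,0,0],
  [0,0,0],
], hand=[0.8,0.8,0.8,0.8], spin=[0,0,0,0])

```text
t: 9.38
ee_pos: [0.6588, 0.0024, 0.1503]
tcp_rot: [[-0.959, 0.285, -0.0], [0.285, 0.959, -0.0], [0.0, -0.0, -1.0]]
contact_force: [-1.7, -1.0, 0.1]
grip_width: 0.0459
gripper_force: 26.8
```

play_rows([
  [-0.0005,-0.0002,-0.0003],
  [0,0,-0.0003],
  [0,0,0],
  [0,0,0],
], hand=[0.8,0.8,0.8,0.8], spin=[0,0,0,0])

```text
t: 9.72
ee_pos: [0.6585, 0.0024, 0.1498]
tcp_rot: [[-0.959, 0.285, 0.0], [0.285, 0.959, 0.0], [-0.0, 0.0, -1.0]]
contact_force: [-0.3, 0.7, 1.0]
grip_width: 0.0456
gripper_force: 26.8
```

play_rows([
  [0,0,-0.0004],
  [0,0,0],
  [0,0,0],
  [0,0,0],
], hand=[0.8,0.8,0.8,0.8], spin=[0,0,0,0])

```text
t: 10.05
ee_pos: [0.6586, 0.0023, 0.1497]
tcp_rot: [[-0.959, 0.285, 0.001], [0.285, 0.959, 0.0], [-0.001, 0.0, -1.0]]
contact_force: [-0.8, 1.7, 4.9]
grip_width: 0.0456
gripper_force: 27.0
```

The cones have met: 4.9 N and no further descent. I relieve the load slightly and release slowly.

play_rows([
  [0,0.0002,0.0003],
  [0,0,0],
  [0,0,0],
  [0,0,0],
  [0,0,0],
  [0,0,0],
  [0,0,0],
  [0,0,0],
  [0,0,0],
  [0,0,0],
], hand=[0.8,0.8,0.46,0.43,0.4,0.37,0.34,0.3,0.2,0.1], spin=[0,0,0,0,0,0,0,0,0,0])

```text
t: 10.88
ee_pos: [0.6584, 0.0025, 0.1496]
tcp_rot: [[-0.959, 0.285, 0.0], [0.285, 0.959, 0.0], [0.0, 0.0, -1.0]]
contact_force: [1.1, -0.3, -0.2]
grip_width: 0.0766
gripper_force: 0.0
```

```bash
python3 - <<'E'
from h import *
S=r.read_camera("scene")[:,:,::-1].copy()
cv2.imwrite("pics/s3.png",S)
o=r.get_obs();print(o["t"],o["ee_pos"],o["contact_force"],o["grip_width"])
cv2.imwrite("pics/g3.png",cv2.resize(S[140:250,190:320],(650,550),interpolation=cv2.INTER_CUBIC))
E
```

```text
10.9333 [0.65836382 0.00245646 0.14958434] [0.5635061  0.28511097 0.18514079] 0.07690105534674668
```

View pics/g3.png

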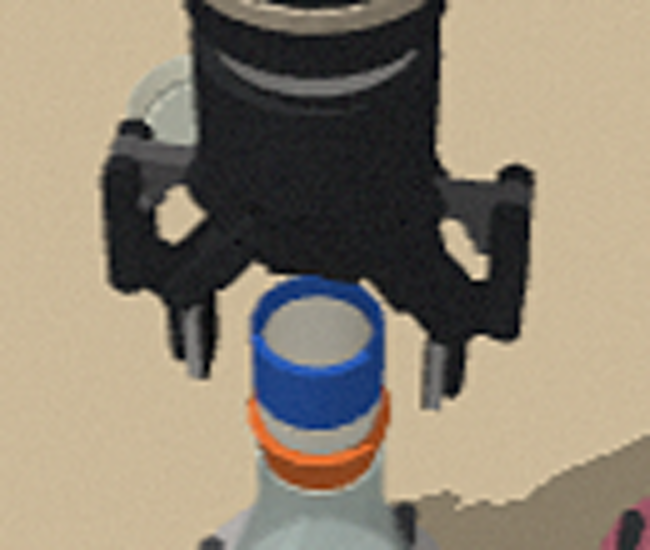

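The cup stands upright in the orange collar (crop (318,370)), with the fingers open and clear on both sides. Now I retreat upward.

play_rows([
  [0,0,0],
  [0,0,0.004],
  [0,0,0.01],
  [0,0,0.02],
  [0,0,0.02],
  [0,0,0.02],
  [0,0,0.02],
  [0,0,0.02],
  [0,0,0.01],
  [0,0,0],
], hand=[0,0,0,0,0,0,0,0,0,0], spin=[0,0,0,0,0,0,0,0,0,0])

```text
t: 11.77
ee_pos: [0.6595, 0.0023, 0.2772]
tcp_rot: [[-0.959, 0.285, 0.005], [0.285, 0.959, -0.001], [-0.005, 0.001, -1.0]]
contact_force: [-0.3, -0.5, -0.2]
grip_width: 0.0857
gripper_force: 0.0
```

play_rows([
  [-0.01,0,0],
  [-0.02,0,0],
  [-0.03,0,0],
  [-0.03,0,0],
  [-0.03,0,0],
  [-0.03,0,0],
  [-0.02,0,0],
  [-0.01,0,0],
  [0,0,0],
  [0,0,0],
], hand=[0,0,0,0,0,0,0,0,0,0], spin=[0,0,0,0,0,0,0,0,0,0])

```text
t: 12.6
ee_pos: [0.4783, 0.0025, 0.2731]
tcp_rot: [[-0.959, 0.285, 0.0], [0.285, 0.959, 0.0], [-0.0, 0.0, -1.0]]
contact_force: [0.5, -0.7, -0.2]
grip_width: 0.0854
gripper_force: 0.0
```

```bash
python3 - <<'E'
from h import *
S=r.read_camera("scene")[:,:,::-1].copy();T=r.read_camera("top")[:,:,::-1].copy()
B=((100,70,30),(132,255,255));s=big(S,232,180,45,50,*B);print(s.min(0),s.max(0))
for z in(.186,.189,.192):print(z,circ(plane("scene",s[s[:,1]<s[:,1].min()+6],z)))
O=((4,90,50),(20,255,255));S0=cv2.imread("pics/scene0.png")
for I in(S0,S):
    c=big(I,232,203,45,45,*O);print("collar bottom",c.max(0),c.min(0))
cv2.imwrite("pics/g4.png",np.hstack([cv2.resize(S[140:260,140:300],(400,300)),cv2.resize(T,(400,300))]))
E
```

```text
[239.6875 194.3125] [266.4375 225.4375]
0.186 (array([0.6588625 , 0.00266999]), np.float64(0.02307994128739119))
0.189 (array([0.6614063 , 0.00238682]), np.float64(0.02294622171105862))
0.192 (array([0.6639501 , 0.00210366]), np.float64(0.022812502134709315))
collar bottom [267.9375 237.5625] [238.5625 209.4375]
collar bottom [267.8125 237.5625] [238.5625 216.9375]
```

View pics/g4.png

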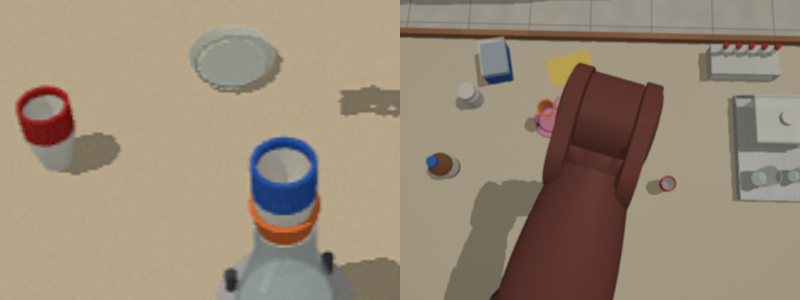

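The blue cup is upright in the collar (crop (285,180)). With its rim plane taken as z = 0.189, its centre comes out at (0.6614, 0.0024), matching the collar centre. The collar's bottom edge is at the same pixel row as at the start, so it hasn't been pushed down. The red cup is still standing at (47,125), untouched.

```bash
python3 -c "
from workcell import r
print(r.job_done())"
```

```text
the job is handed in; nothing more can be done
None
```

The blue-banded crucible rests upright and released in the orange collar of the clear flask, the collar shows no movement in the camera view, the red crucible was left alone, and the job was handed in at about 12.7 s.

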